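# Try a chair-leg collar on the gauge pin and sort it

### The arm

A 7-joint arm with a two-finger parallel gripper is mounted at the origin on the work surface. World frame = base frame: x ahead of the robot, y to its left, z up, the work surface at z = 0. Lengths are in m, angles in rad, forces in N, time in s.
With the tool pointing down it reaches from about 0.35 to 0.9 m from the base axis. Payload 8.1 kg.
Tool frame: the origin (TCP) lies at the very end of the fingers, on their centre line; the grasp point (between the pads) lies 19 mm behind it; z points along the fingers, y is the direction in which the jaws open and shut (so a half turn about z gives the same grasp; the last joint's range is limited). The gripper opens to 85 mm and grips with 20 to 120 N. Pads are 22 mm wide; open, the fingers measure 114 mm over their backs; the gripper's body (76 mm by 85 mm) begins 54 mm behind the grasp point. The pads swing forward as they close: fully open they stand 13 mm farther back than shut.
Start: joints at [-1.425, 0.434, 0.025, 1.573, -0.012, 1.134, -0.075], TCP at [0.154, 0.606, 0.231] pointing down, gripper open.
Joint ranges: [-2.62, 2.62], [-0.44, 2.09], [-1.27, 1.32], [0.08, 2.57], [-1.32, 4.46], [0.12, 2], [-2.74, 2.74]. Speed limits (rad/s): [2.22, 2.22, 3.01, 3.01, 3.14, 3.14, 3.14].

### API

Orientations are given as a 3x3 rotation matrix whose columns are the frame's x, y, z axes.
In Python, from workcell import manip, eyes, hand_in gives the robot as it stands.
- The arm moves only by the tool move_arm, never from a script. Its argument "steps" is a list of rows, each an object with "claw": the opening, from -1 (shut) to 1 (fully open), so that 0 is half open; "translation": the shift along the tool's x, y, z in mm, a list of three; "rot": the turn, a rotation vector about the tool's x, y, z in degrees, a list of three. A call has 1 to 10 rows; each row shifts and turns the commanded pose from where the row before left it, along the tool's axes as they then stand; what a row does not reach is not made up. A row lasts 1/12 s, in which the tool goes at most 41.7 mm and 7.16 degrees, less where a joint would pass 70% of its speed; a pose out of reach is approached as far as the arm can. A call with a gripper value outside its range is refused whole. The fingers move at their own pace and stop on an object; "force" is the grip in N (left out, the last holds). Time passes only in rows, so rows that do not move let the fingers close. It gives the time, the measured TCP pose, the force and the opening at its end, in the units of the state.
- manip.get_state(): the state, without advancing time (a new reading comes with each control period).
- eyes.capture(name): name is "scene" or "side" or "wrist"; returns (picture, depth): 384x512x3 uint8, blue, green, red; 384x512 float32, m along the optical axis (not along the pixel's ray), 0 where there is no reading.
- eyes.camera_model(name): a dict with "vfov" (degrees; the focal length in pixels is half the picture's height over the tangent of half this angle, whatever the lens; pixels are square), "cx", "cy" (the principal point, pixels), "world_from_camera" (4x4, takes a point from camera to world coordinates); the wrist camera has in their place "tool_from_camera" (4x4, takes a point from camera to tool coordinates, whose origin is the TCP and whose axes are the flange's). Camera axes: x right, y up, looking along -z (the intrinsics and any distortion apply to the point x, -y, -z); pixel columns grow to the right and rows downward; lengths in m; the calibration is good to about 2 mm. A picture is of the moment at which its call begins: read the wrist's pose just before it. camera_model takes no time and is no camera call.
- hand_in(): hands the job in, once; it reports no verdict.
The state is a dict: "time_s": time; "qpos": joint angles; "qvel": joint speeds; "effort": joint torques, N m; "ee_pos": TCP position; "eef_rot": TCP orientation; "ft_force": force on the tool from outside, world axes, zero at the start; "torque": the same for the moment, N m; "opening": finger opening in m.
Only numpy, scipy, OpenCV 4.12 (cv2) and the standard library are available. Lean on these libraries where they do the work, as an engineer would, in place of code of your own. Each camera call takes 0.05 s, during which the arm holds its last target. There are 200 camera calls.

### The job

Take the white collar that stands on the red coaster and try it on the steel gauge pin: lower it over the pin, upright, until it goes no further. If it goes down fully home on the board, lift it off and stand it in the green tray; if it stops on the pin's tip, stand it in the orange tray. Leave the other collar standing where it is, on the grey coaster.

Things in the scene. Friction and masses are not known exactly. Their poses are not given: they have to be found in the camera images.
- collar_wide: white plastic collar, an upright tube open at both ends, outer diameter 44 mm, height 45 mm, about 60 g; bore 26 mm, slides freely over the 20 mm pin down to the board. At the start one collar stands on the red coaster, the other on the grey one; which varies. Origin: centre of its underside, z up along the bore.
- collar_narrow: white plastic collar, an upright tube open at both ends, outer diameter 44 mm, height 45 mm, about 60 g; bore 14 mm, too small: on the pin it stops on the cone of the tip, underside 40 mm above the board. At the start one collar stands on the red coaster, the other on the grey one; which varies. Origin: centre of its underside, z up along the bore.
- station: fixed pale wooden board 140 (x) x 396 (y) x 12 mm; yaw within 13 degrees. Origin: centre of its underside, on the axis of the upright steel gauge pin: diameter 20, tip 57 mm above the origin, its top 10 mm a cone narrowing to 8 mm. Square trays 128 mm wide, 4 mm walls, inner floor 16 and rim 24 mm above the origin: green centred at y = +130 mm (robot's left), orange at y = -130 mm.
- red_coaster: fixed round red coaster, diameter 80 mm, 6 mm thick, under the collar to be tried. Origin: centre of its underside on the table. A grey coaster of the same size holds the other collar.
Not all that is in view belongs to the job. Leave any black or blue look-alike of the collar_wide alone. Leave any black look-alike of the collar_narrow alone.

How it is judged:
By the outcome, as a careful person would: the job done as asked, in the order asked, and still so for the second after the job is handed in, with the robot touching nothing.
It also fails if it takes over 38 s, if anything falls off the work surface, if the arm or the gripper's body presses on something with over 40 N, if the wrist force passes 120 N, or if a joint passes its speed limit or range.

## Working session

There is one attempt and no reset: what is moved stays moved. The work goes in short steps, Python scripts to look and compute and a tool call to move; the robot and the scene stay as the last step left them, time stands still between calls to the robot, and variables do not carry over. Pictures are saved under pics/ and viewed, about 8 in all and at most 12, crops included, and the job is handed in when it is done.

Besides the shell and the picture viewer there is one more tool, called after ">>>" as a command line: name --argument value ..., lists and objects as JSON in quotes. move_arm: Moves the arm, as the interface text tells. Its arguments: {"type":"object","properties":{"steps":{"type":"array","items":{"type":"object","properties":{"claw":{"type":"number"},"translation":{"type":"array","items":{"type":"number"}},"rot":{"type":"array","items":{"type":"number"}}}}},"force":{"type":"number"}},"required":["steps"]}

```bash
mkdir -p pics; cat > h.py <<'E'
import numpy as np, cv2
from workcell import manip, eyes, hand_in
def cam(n,st=None):
    m=eyes.camera_model(n); f=192/np.tan(np.radians(m['vfov'])/2)
    if n=='wrist':
        T=np.eye(4);T[:3,:3]=np.array(st['eef_rot']);T[:3,3]=st['ee_pos'];T=T@np.array(m['tool_from_camera'])
    else: T=np.array(m['world_from_camera'])
    return m,f,T
def ray(n,u,v,z,st=None):
    m,f,T=cam(n,st); K=np.array([[f,0,m['cx']],[0,f,m['cy']],[0,0,1]])
    d=np.zeros(5)
    for k in m:
        if 'dist' in k: d=np.array(m[k],float)
    p=cv2.undistortPoints(np.array([[[u,v]]],float),K,d)[0,0]
    r=T[:3,:3]@np.array([p[0],-p[1],-1]); o=T[:3,3]
    return o+r*(z-o[2])/r[2]
E
python3 - <<'E'
from h import *
s=manip.get_state(); print({k:np.round(v,3).tolist() for k,v in s.items()})
a=[]
for n in("scene","side","wrist"):
    p,d=eyes.capture(n); np.savez(f'{n}0.npz',p=p,d=d); a.append(p); m=eyes.camera_model(n); print(n,{k:np.round(v,3).tolist() if not isinstance(v,str) else v for k,v in m.items()})
cv2.imwrite('pics/scene0.png',cv2.resize(a[0],(800,600)))
cv2.imwrite('pics/sw0.png',cv2.resize(np.hstack(a[1:]),(800,300)))
E
```

```text
{'time_s': 0.0, 'qpos': [-1.425, 0.435, 0.025, 1.574, -0.012, 1.134, -0.075], 'qvel': [-0.001, 0.0, 0.001, 0.0, 0.001, -0.001, 0.0], 'effort': [-0.001, -67.046, 1.025, -31.621, 0.016, 0.013, 0.0], 'ee_pos': [0.154, 0.605, 0.231], 'eef_rot': [[-0.969, 0.246, -0.0], [0.246, 0.969, -0.002], [-0.0, -0.002, -1.0]], 'ft_force': [-0.182, -0.01, 0.3], 'torque': [-0.019, 0.062, -0.001], 'opening': 0.086}
scene {'vfov': 46.697, 'cx': 249.458, 'cy': 187.679, 'world_from_camera': [[0.654, -0.569, 0.499, 0.931], [0.757, 0.482, -0.442, -0.375], [0.011, 0.666, 0.746, 0.682], [0.0, 0.0, 0.0, 1.0]]}
side {'vfov': 56.323, 'cx': 254.755, 'cy': 194.985, 'world_from_camera': [[0.86, 0.266, -0.434, 0.23], [-0.509, 0.473, -0.719, -0.466], [0.014, 0.84, 0.543, 0.382], [0.0, 0.0, 0.0, 1.0]]}
wrist {'vfov': 59.797, 'cx': 253.479, 'cy': 188.66, 'tool_from_camera': [[-0.0, 0.961, 0.277, 0.07], [1.0, -0.0, 0.001, 0.0], [0.001, 0.277, -0.961, -0.144], [0.0, 0.0, 0.0, 1.0]]}
```

View pics/scene0.png

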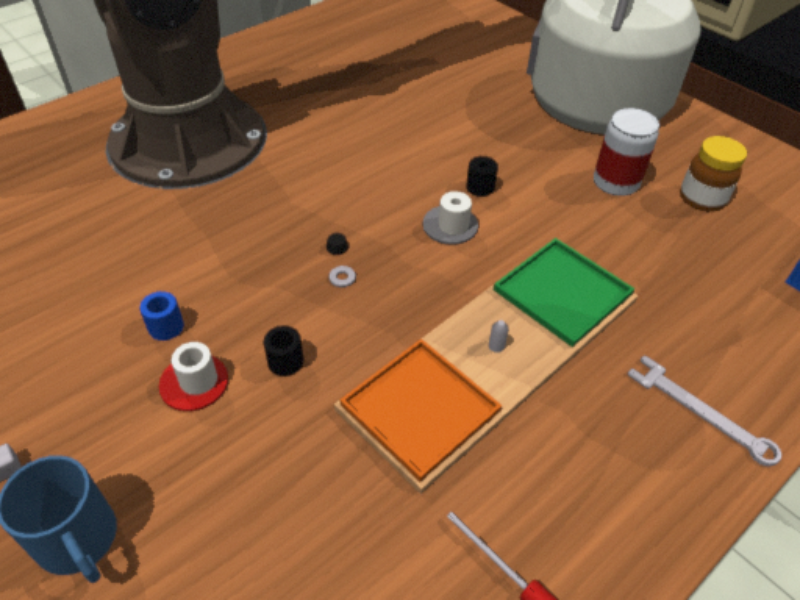

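View pics/sw0.png

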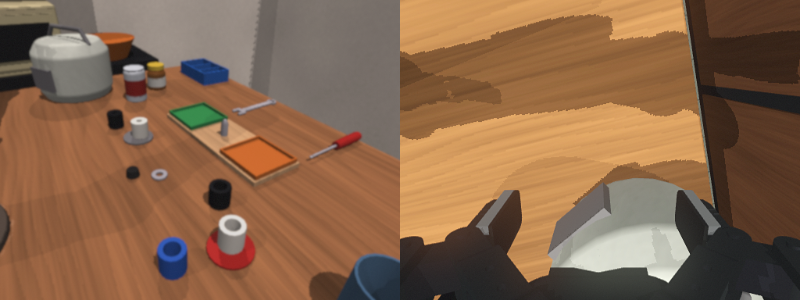

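The scene view shows white collars at about (195,368) on the red coaster and (455,213) on the grey one (800-px scale). There are black look-alikes at (283,350) and (482,175) and a blue one at (162,315). The target is the white one on red. The pin is at (499,335), with the green tray at (563,290) and the orange one at (420,410). The kettle is close to the gripper at the start.

```bash
python3 - <<'E'
from h import *
def big(m,near=None):
    c,_=cv2.findContours(m.astype(np.uint8),cv2.RETR_EXTERNAL,cv2.CHAIN_APPROX_NONE)
    return sorted(c,key=cv2.contourArea)[::-1]
for n in('scene','side'):
    z=np.load(n+'0.npz');p,d=z['p'],z['d'];h=cv2.cvtColor(p,cv2.COLOR_BGR2HSV);H,S,V=h[...,0],h[...,1],h[...,2]
    m,f,T=cam(n)
    vv,uu=np.mgrid[:384,:512]
    P=np.stack([(uu-m['cx'])/f*d,-(vv-m['cy'])/f*d,-d,np.ones_like(d)],-1)@T.T
    X,Y,Z=P[...,0],P[...,1],P[...,2]
    np.save(n+'P.npy',P)
    red=((H<4)|(H>176))&(S>200)&(V>90)&(Z<.03)&(Z>-.01)&(X<.7)&(Y<0)
    c=big(red)[0]; e=cv2.fitEllipse(cv2.convexHull(c)); print(n,'red ell',np.round(e[0],1),np.round(e[1],1),ray(n,*e[0],.006).round(4))
    rc=ray(n,*e[0],.006)
    w=(S<60)&(V>60)&(np.hypot(X-rc[0],Y-rc[1])<.05)&(Z>.03)&(Z<.07)
    top=w&(Z>.046)
    c=big(top)[0]; e=cv2.fitEllipse(cv2.convexHull(c)); print(' collar top',np.round(e[0],1),np.round(e[1],1),ray(n,*e[0],.051).round(4),'zmax',np.percentile(Z[top],[50,95]).round(4))
    # trays
    for nm,mm in(('green',(H>50)&(H<75)&(S>140)),('orange',(H>5)&(H<14)&(S>225)&(V>120))):
        mm=mm&(Z>.008)&(Z<.04)&(X>.3)
        c=big(mm)[0]; q=cv2.minAreaRect(np.float32([ray(n,*k,.02)[:2] for k in c[:,0].astype(float)]))
        print(' ',nm,cv2.contourArea(c),np.round(q[0],4),np.round(q[1],4),round(q[2],2))
        pc=np.array(q[0])
        print('   floor z',np.median(Z[(np.hypot(X-pc[0],Y-pc[1])<.04)]).round(4))
    pin=(Z>.03)&(Z<.07)&(S<80)&(X>.4)&(Y>-.1)&(Y<.3)
    for c in big(pin)[:4]:
        k=c[:,0].mean(0).astype(int); 
        mk=np.zeros(pin.shape,np.uint8);cv2.drawContours(mk,[c],-1,1,-1);mk=(mk>0)&pin
        print('  tall grey',k,cv2.contourArea(c),np.median(X[mk]).round(4),np.median(Y[mk]).round(4),Z[mk].max().round(4))
    g=[int(v) for v in e[0]]
    cr=p[max(0,g[1]-45):g[1]+45,max(0,g[0]-60):g[0]+60]
    cv2.imwrite(f'pics/crop_{n}.png',cv2.resize(cr,None,fx=5,fy=5,interpolation=cv2.INTER_CUBIC))
K=np.load('sceneP.npy').reshape(-1,4)
k=K[(np.hypot(K[:,0]-.154,K[:,1]-.606)<.25)&(K[:,2]>.08)&(K[:,1]<1)]
print('near gripper obj',len(k), k.min(0).round(3),k.max(0).round(3))
E
```

```text
scene red ell [123.3 244.5] [34.  44.4] [ 0.4352 -0.2406  0.006 ]
 collar top [122.1 229. ] [20.5 25.5] [ 0.4384 -0.2344  0.051 ] zmax [0.0508 0.053 ]
  green 2998.0 [0.6257 0.1935] [0.1279 0.1328] 2.19
   floor z 0.0161
  orange 0.0 [ 0.5761 -0.0228] [0. 0.] 0.0
   floor z 0.0156
  tall grey [291 132] 311.0 0.4433 0.1751 0.0529
  tall grey [319 211] 113.0 0.634 0.0594 0.0582
  tall grey [311 110] 71.5 0.4109 0.2703 0.047
  tall grey [304 113] 2.0 0.4052 0.2551 0.0359Traceback (most recent call last):
  File "<stdin>", line 13, in <module>
cv2.error: OpenCV(4.12.0) /io/opencv/modules/imgproc/src/shapedescr.cpp:361: error: (-201:Incorrect size of input array) There should be at least 5 points to fit the ellipse in function 'fitEllipseNoDirect'
```

View pics/crop_scene.png

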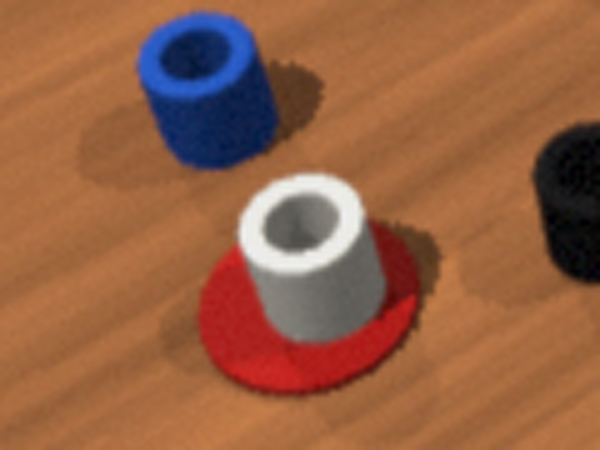

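The crop confirms the white collar on the red coaster, centred at about (300,225) in the crop. Its bore/outer ratio of about 0.61 suggests the wide one, which the pin will decide. The blue and black ones stand on bare wood. I'll refine the station position.

```bash
python3 - <<'E'
from h import *
def big(m):
    c,_=cv2.findContours(m.astype(np.uint8),cv2.RETR_EXTERNAL,cv2.CHAIN_APPROX_NONE)
    return sorted(c,key=cv2.contourArea)[::-1]
for n in('scene','side'):
    z=np.load(n+'0.npz');p,d=z['p'],z['d'];h=cv2.cvtColor(p,cv2.COLOR_BGR2HSV);H,S,V=h[...,0].astype(int),h[...,1],h[...,2]
    m,f,T=cam(n); vv,uu=np.mgrid[:384,:512]
    P=np.stack([(uu-m['cx'])/f*d,-(vv-m['cy'])/f*d,-d,np.ones_like(d)],-1)@T.T
    X,Y,Z=P[...,0],P[...,1],P[...,2]; np.save(n+'P.npy',P)
    # plane check of table near the station
    t=(np.hypot(X-.5,Y+.1)<.06); print(n,'table z',np.median(Z[t]).round(4))
    w=(S<90)&(np.hypot(X-.437,Y+.236)<.05)&(Z>.03)&(Z<.07)
    for lo in (.046,.048):
        c=big(w&(Z>lo)); 
        if len(c) and len(c[0])>5:
            e=cv2.fitEllipse(cv2.convexHull(c[0])); print(' collar top',np.round(e[0],1),np.round(e[1],1),ray(n,*e[0],.051).round(4))
    for nm,uv in(('orange',(.65,-.07)),('green',(.626,.193))):
        i=np.argmin(np.where(np.abs(Z-.016)<.01,np.hypot(X-uv[0],Y-uv[1]),9)); i=np.unravel_index(i,Z.shape)
        hs=h[i]; mm=(abs(H-int(hs[0]))<5)&(S>int(hs[1])-50)&(abs(Z-.018)<.012)&(np.hypot(X-uv[0],Y-uv[1])<.13)
        mm=cv2.morphologyEx(mm.astype(np.uint8),cv2.MORPH_OPEN,np.ones((3,3)))
        c=big(mm)[0]; q=cv2.minAreaRect(np.float32([ray(n,*k,.022)[:2] for k in c[:,0].astype(float)]))
        print(' ',nm,hs,cv2.contourArea(c),np.round(q[0],4),np.round(q[1],4),round(q[2],2))
    pin=(np.hypot(X-.634,Y-.06)<.03)&(Z>.03)&(Z<.07); c=big(pin)[0]
    vs,us=np.where(pin); tp=vs<np.percentile(vs,12)
    print('  pin px',us.min(),us.max(),vs.min(),vs.max(),'tip ray',ray(n,us[tp].mean(),vs.min()+1.5,.057).round(4),'mean',X[pin].mean().round(4),Y[pin].mean().round(4),Z[pin].max().round(4))
K=np.load('sceneP.npy').reshape(-1,4)
k=K[(np.hypot(K[:,0]-.154,K[:,1]-.606)<.3)&(K[:,2]>.06)&(K[:,1]<1)]
print('tall near start',len(k), k[:,:3].min(0).round(3),k[:,:3].max(0).round(3))
s=manip.get_state();R=np.array(s['eef_rot'])
print('tool vec to (.438,-.234,.231)',(R.T@(np.array([.438,-.234,.231])-s['ee_pos'])*1000).round(1))
E
```

```text
scene table z 0.0006
 collar top [122.1 229. ] [20.6 25.7] [ 0.4383 -0.2344  0.051 ]
 collar top [122.  228.8] [20.2 25.5] [ 0.4378 -0.2344  0.051 ]
  orange [ 12 211 220] 4746.5 [ 0.6361 -0.0663] [0.1316 0.1324] 2.07
  green [ 68 175 149] 2968.5 [0.6266 0.1918] [0.1276 0.1324] 2.23
  pin px 314 325 205 219 tip ray [0.6306 0.0632 0.057 ] mean 0.6336 0.0604 0.0582
side table z 0.0016
 collar top [297.1 289.2] [29.9 36.5] [ 0.4331 -0.2336  0.051 ]
 collar top [297.2 288.6] [28.6 36.2] [ 0.4337 -0.2329  0.051 ]
  orange [ 11 197 205] 2992.0 [ 0.6335 -0.0636] [0.1389 0.1394] 2.48
  green [ 67 149 142] 1211.5 [0.6211 0.1911] [0.1261 0.1298] 1.82
  pin px 282 291 152 167 tip ray [0.6278 0.0662 0.057 ] mean 0.6252 0.0629 0.059
tall near start 4223 [0.246 0.486 0.06 ] [0.454 0.683 0.213]
tool vec to (.438,-.234,.231) [-4.821e+02 -7.436e+02  7.000e-01]
```

>>> move_arm --steps '[{"translation": [0, 0, -30], "claw": 0.4}, {"translation": [0, 0, -38], "claw": 0.4}, {"translation": [0, 0, -38], "claw": 0.4}, {"translation": [-10, -25, -10], "claw": 0.4}, {"translation": [-16, -32, 0], "claw": 0.4}, {"translation": [-16, -32, 0], "claw": 0.4}, {"translation": [-16, -32, 0], "claw": 0.4}, {"translation": [-16, -32, 0], "claw": 0.4}, {"translation": [-20, -32, 0], "claw": 0.4}, {"translation": [-25, -30, 0], "claw": 0.4}]' --force 40

```text
schema error: expected keys claw, translation, rot
```

>>> move_arm --steps '[{"translation": [0, 0, -30], "rot": [0, 0, 0], "claw": 0.4}, {"translation": [0, 0, -38], "rot": [0, 0, 0], "claw": 0.4}, {"translation": [0, 0, -38], "rot": [0, 0, 0], "claw": 0.4}, {"translation": [-10, -25, -10], "rot": [0, 0, 0], "claw": 0.4}, {"translation": [-16, -32, 0], "rot": [0, 0, 0], "claw": 0.4}, {"translation": [-16, -32, 0], "rot": [0, 0, 0], "claw": 0.4}, {"translation": [-16, -32, 0], "rot": [0, 0, 0], "claw": 0.4}, {"translation": [-16, -32, 0], "rot": [0, 0, 0], "claw": 0.4}, {"translation": [-20, -32, 0], "rot": [0, 0, 0], "claw": 0.4}, {"translation": [-25, -30, 0], "rot": [0, 0, 0], "claw": 0.4}]' --force 40

```text
time_s: 0.98
ee_pos: [0.2155, 0.3663, 0.3471]
eef_rot: [[-0.97, 0.245, -0.001], [0.245, 0.97, 0.0], [0.001, -0.0, -1.0]]
ft_force: [0.5, -0.5, 0.7]
opening: 0.0596
```

>>> move_arm --steps '[{"translation": [-29, -23, 0], "rot": [0, 0, 0], "claw": 0.4}, {"translation": [-29, -23, 0], "rot": [0, 0, 0], "claw": 0.4}, {"translation": [-29, -23, 0], "rot": [0, 0, 0], "claw": 0.4}, {"translation": [-29, -23, 0], "rot": [0, 0, 0], "claw": 0.4}, {"translation": [-29, -23, 0], "rot": [0, 0, 0], "claw": 0.4}, {"translation": [-29, -23, 0], "rot": [0, 0, 0], "claw": 0.4}, {"translation": [-29, -23, 0], "rot": [0, 0, 0], "claw": 0.4}, {"translation": [-29, -23, 0], "rot": [0, 0, 0], "claw": 0.4}, {"translation": [-29, -24, 0], "rot": [0, 0, 0], "claw": 0.4}, {"translation": [-16, -34, 10], "rot": [0, 0, 0], "claw": 0.4}]'

```text
time_s: 1.82
ee_pos: [0.428, 0.0646, 0.3385]
eef_rot: [[-0.969, 0.245, 0.004], [0.245, 0.969, 0.001], [-0.004, 0.002, -1.0]]
ft_force: [1.5, 1.1, -0.3]
opening: 0.0592
```

>>> move_arm --steps '[{"translation": [-11, -36, 12], "rot": [0, 0, 0], "claw": 0.4}, {"translation": [-11, -36, 12], "rot": [0, 0, 0], "claw": 0.4}, {"translation": [-11, -36, 12], "rot": [0, 0, 0], "claw": 0.4}, {"translation": [-11, -36, 12], "rot": [0, 0, 0], "claw": 0.4}, {"translation": [-11, -36, 12], "rot": [0, 0, 0], "claw": 0.4}, {"translation": [-11, -36, 12], "rot": [0, 0, 0], "claw": 0.4}, {"translation": [-11, -36, 12], "rot": [0, 0, 0], "claw": 0.4}, {"translation": [-6, -30, 10], "rot": [0, 0, 0], "claw": 0.4}, {"translation": [0, 0, 0], "rot": [0, 0, 0], "claw": 0.4}]'

```text
time_s: 2.57
ee_pos: [0.4337, -0.2347, 0.242]
eef_rot: [[-0.967, 0.254, -0.002], [0.254, 0.967, -0.003], [0.001, -0.004, -1.0]]
ft_force: [-1.1, 0.4, 0.7]
opening: 0.06
```

```bash
cat > w.py <<'E'
from h import *
import sys
s=manip.get_state(); p,d=eyes.capture('wrist'); print(s['time_s'],np.round(s['ee_pos'],4))
m,f,T=cam('wrist',s); vv,uu=np.mgrid[:384,:512]
P=np.stack([(uu-m['cx'])/f*d,-(vv-m['cy'])/f*d,-d,np.ones_like(d)],-1)@T.T
np.savez('w.npz',p=p,P=P); cv2.imwrite(f'pics/{sys.argv[1]}.png',p)
E
python3 w.py w1; python3 - <<'E'
from h import *
s=manip.get_state(); z=np.load('w.npz');p,P=z['p'],z['P'];h=cv2.cvtColor(p,cv2.COLOR_BGR2HSV)
w=(h[...,1]<90)&(P[...,2]>.044)&(P[...,2]<.06)&(np.hypot(P[...,0]-.436,P[...,1]+.234)<.045)
c,_=cv2.findContours(w.astype(np.uint8),cv2.RETR_CCOMP,cv2.CHAIN_APPROX_NONE)
for k in c:
    if len(k)>20:
        e=cv2.fitEllipse(k);print(np.round(e[0],1),np.round(e[1],1),ray('wrist',*e[0],.051,s).round(4))
r=((h[...,0]<5)|(h[...,0]>175))&(h[...,1]>190)&(P[...,2]<.03)
c,_=cv2.findContours(r.astype(np.uint8),cv2.RETR_EXTERNAL,cv2.CHAIN_APPROX_NONE);k=max(c,key=cv2.contourArea);e=cv2.fitEllipse(cv2.convexHull(k));print('red',np.round(e[0],1),np.round(e[1],1),ray('wrist',*e[0],.006,s).round(4))
E
```

```text
2.5667 [ 0.4337 -0.2347  0.242 ]
[256.4 163.4] [41.4 41.7] [ 0.4347 -0.2294  0.051 ]
[256.4 163.2] [24.2 25.3] [ 0.4345 -0.2294  0.051 ]
red [248.4 144.1] [47.5 60.3] [ 0.4198 -0.2347  0.006 ]
```

View pics/w1.png

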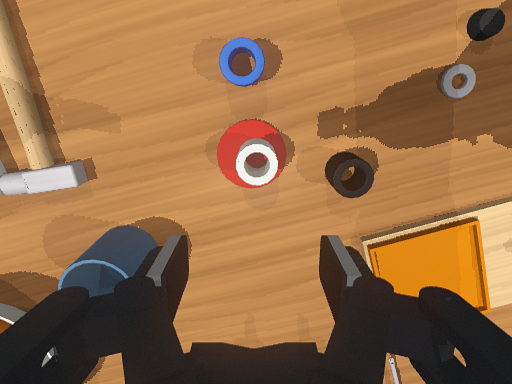

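The wrist view shows the collar at (256,163), with a bore/outer ratio of 0.595, which fits the wide one. The blue one at (242,62) and the black one at (350,174) are clear of the jaws, and the mug at (110,270) is well off.

>>> move_arm --steps '[{"translation": [0, 2, 35], "rot": [0, 0, 0], "claw": 0.4}, {"translation": [0, 1, 35], "rot": [0, 0, 0], "claw": 0.4}, {"translation": [0, 0, 32], "rot": [0, 0, 0], "claw": 0.4}, {"translation": [0, 0, 0], "rot": [0, 0, 0], "claw": 0.4}, {"translation": [0, 0, 0], "rot": [0, 0, 0], "claw": 0.4}]'

```text
time_s: 3.03
ee_pos: [0.4362, -0.2246, 0.141]
eef_rot: [[-0.969, 0.246, -0.003], [0.246, 0.969, 0.001], [0.003, 0.0, -1.0]]
ft_force: [0.2, -1.5, 0.6]
opening: 0.0599
```

```bash
python3 w.py w2; cat > c.py <<'E'
from h import *
s=manip.get_state(); z=np.load('w.npz');p,P=z['p'],z['P'];h=cv2.cvtColor(p,cv2.COLOR_BGR2HSV)
w=(h[...,1]<90)&(P[...,2]>.044)&(P[...,2]<.06)&(np.hypot(P[...,0]-.436,P[...,1]+.234)<.045)
c,_=cv2.findContours(w.astype(np.uint8),cv2.RETR_CCOMP,cv2.CHAIN_APPROX_NONE)
for k in c:
    if len(k)>20:
        e=cv2.fitEllipse(k);q=ray('wrist',*e[0],.051,s);print(np.round(e[0],1),np.round(e[1],1),q.round(4), 'tool',(np.array(s['eef_rot']).T@(q-s['ee_pos'])*1000).round(1))
print(np.median(P[w],0).round(4))
E
python3 c.py
```

```text
3.0333 [ 0.4362 -0.2246  0.141 ]
[242.5 191.4] [57.9 58. ] [ 0.4353 -0.2332  0.051 ] tool [-0.1 -8.1 91.3]
[242.5 191.2] [31.8 35.1] [ 0.4352 -0.2332  0.051 ] tool [ 0.  -8.1 91.3]
[ 0.4336 -0.2322  0.0519  1.    ]
```

>>> move_arm --steps '[{"translation": [0, -4, 30], "rot": [0, 0, 0], "claw": 0.4}, {"translation": [0, -4, 30], "rot": [0, 0, 0], "claw": 0.4}, {"translation": [0, 0, 25], "rot": [0, 0, 0], "claw": 0.4}, {"translation": [0, 0, 20], "rot": [0, 0, 0], "claw": 0.4}, {"translation": [0, 0, 12], "rot": [0, 0, 0], "claw": 0.4}, {"translation": [0, 0, 6], "rot": [0, 0, 0], "claw": 0.4}, {"translation": [0, 0, 0], "rot": [0, 0, 0], "claw": 0.4}, {"translation": [0, 0, 0], "rot": [0, 0, 0], "claw": 0.4}]'

```text
time_s: 3.75
ee_pos: [0.4363, -0.2337, 0.0198]
eef_rot: [[-0.969, 0.246, 0.002], [0.246, 0.969, -0.001], [-0.002, 0.0, -1.0]]
ft_force: [0.6, 0.0, -0.1]
opening: 0.0598
```

>>> move_arm --steps '[{"translation": [0, 0, 0], "rot": [0, 0, 0], "claw": -0.5}, {"translation": [0, 0, 0], "rot": [0, 0, 0], "claw": -0.5}, {"translation": [0, 0, 0], "rot": [0, 0, 0], "claw": -0.5}, {"translation": [0, 0, 0], "rot": [0, 0, 0], "claw": -0.5}, {"translation": [0, 0, 0], "rot": [0, 0, 0], "claw": -0.5}, {"translation": [0, 0, 0], "rot": [0, 0, 0], "claw": -0.5}]' --force 40

```text
time_s: 4.25
ee_pos: [0.4361, -0.2336, 0.02]
eef_rot: [[-0.969, 0.246, 0.003], [0.246, 0.969, -0.0], [-0.003, 0.0, -1.0]]
ft_force: [-1.4, 1.9, 11.6]
opening: 0.0433
```

>>> move_arm --steps '[{"translation": [0, 0, -10], "rot": [0, 0, 0], "claw": -0.5}, {"translation": [0, 0, -25], "rot": [0, 0, 0], "claw": -0.5}, {"translation": [0, 0, -35], "rot": [0, 0, 0], "claw": -0.5}, {"translation": [0, 0, -35], "rot": [0, 0, 0], "claw": -0.5}, {"translation": [0, 0, -20], "rot": [0, 0, 0], "claw": -0.5}, {"translation": [0, 0, 0], "rot": [0, 0, 0], "claw": -0.5}, {"translation": [0, 0, 0], "rot": [0, 0, 0], "claw": -0.5}]'

```text
time_s: 4.83
ee_pos: [0.4358, -0.2334, 0.145]
eef_rot: [[-0.969, 0.246, 0.003], [0.246, 0.969, -0.0], [-0.003, 0.001, -1.0]]
ft_force: [-0.1, -0.5, -1.3]
opening: 0.0433
```

```bash
python3 w.py w3
```

```text
4.8333 [ 0.4358 -0.2334  0.145 ]
```

View pics/w3.png

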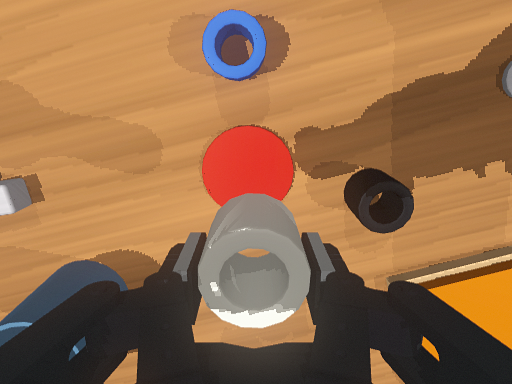

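The collar is held upright, and the red coaster at (248,168) is free. Now to the pin.

>>> move_arm --steps '[{"translation": [-6, 17, -10], "rot": [0, 0, 0], "claw": -0.5}, {"translation": [-12, 34, -15], "rot": [0, 0, 0], "claw": -0.5}, {"translation": [-12, 34, -10], "rot": [0, 0, 0], "claw": -0.5}, {"translation": [-12, 34, 0], "rot": [0, 0, 0], "claw": -0.5}, {"translation": [-12, 34, 0], "rot": [0, 0, 0], "claw": -0.5}, {"translation": [-12, 35, 0], "rot": [0, 0, 0], "claw": -0.5}, {"translation": [-12, 35, 0], "rot": [0, 0, 0], "claw": -0.5}, {"translation": [-12, 35, 0], "rot": [0, 0, 0], "claw": -0.5}, {"translation": [-12, 35, 0], "rot": [0, 0, 0], "claw": -0.5}, {"translation": [-9, 26, 0], "rot": [0, 0, 0], "claw": -0.5}]'

```text
time_s: 5.72
ee_pos: [0.6214, 0.0523, 0.1765]
eef_rot: [[-0.97, 0.244, -0.003], [0.244, 0.97, 0.001], [0.003, -0.0, -1.0]]
ft_force: [0.2, 0.4, -0.7]
opening: 0.0433
```

>>> move_arm --steps '[{"translation": [-4, 16, 0], "rot": [0, 0, 0], "claw": -0.5}, {"translation": [0, 0, 0], "rot": [0, 0, 0], "claw": -0.5}, {"translation": [0, 0, 0], "rot": [0, 0, 0], "claw": -0.5}, {"translation": [0, 0, 0], "rot": [0, 0, 0], "claw": -0.5}]'

```text
time_s: 6.05
ee_pos: [0.6279, 0.061, 0.1778]
eef_rot: [[-0.969, 0.248, -0.001], [0.248, 0.969, -0.001], [0.001, -0.002, -1.0]]
ft_force: [-0.7, -0.5, -0.9]
opening: 0.0436
```

```bash
python3 w.py w4; python3 - <<'E'
from h import *
a=[eyes.capture(n) for n in('scene','side')]
for n,(p,d) in zip(('scene','side'),a): np.savez(n+'1.npz',p=p,d=d)
w=cv2.imread('pics/w4.png')
sc=cv2.resize(a[0][0][90:290,220:420],(400,400)); sd=cv2.resize(a[1][0][80:240,200:360],(400,400))
cv2.imwrite('pics/m4.png',cv2.resize(np.vstack([np.hstack([sc,sd]),cv2.resize(w,(800,600))])[:, :],(480,600)))
cv2.imwrite('pics/m4.png',np.hstack([np.vstack([cv2.resize(sc,(300,300)),cv2.resize(sd,(300,300))]),cv2.resize(w,(500,375)).copy() if False else cv2.copyMakeBorder(cv2.resize(w,(500,375)),0,225,0,0,cv2.BORDER_CONSTANT)]))
E
```

```text
6.05 [0.6279 0.061  0.1778]
```

View pics/m4.png

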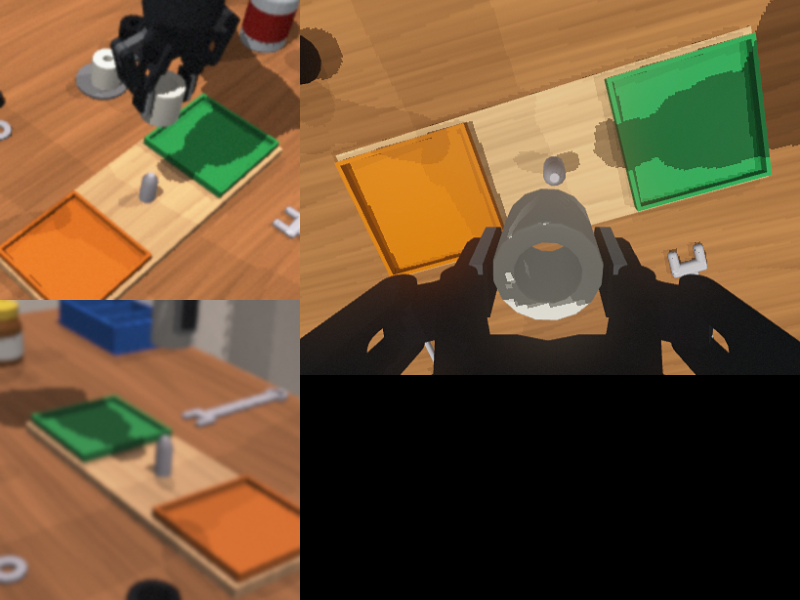

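The wrist view shows the pin's tip disc at about (260,182) in full pixels, and the held collar's rim is centred at about (254,275). I'll measure both in the tool frame.

```bash
python3 - <<'E'
from h import *
s=manip.get_state(); z=np.load('w.npz');p,P=z['p'],z['P'];R=np.array(s['eef_rot']);t=np.array(s['ee_pos'])
h=cv2.cvtColor(p,cv2.COLOR_BGR2HSV)
# pin tip: bright disc
g=cv2.cvtColor(p,cv2.COLOR_BGR2GRAY); sub=np.zeros_like(g);sub[155:192,245:276]=g[155:192,245:276]
m=(P[...,2]>.03)&(P[...,2]<.075)&(sub>0)&(h[...,1]<90); vs,us=np.where(m)
print('pin mask',us.min(),us.max(),vs.min(),vs.max(),'ztop',np.percentile(P[m][:,2],90).round(4))
th=(sub>np.percentile(g[m],80))&m&(P[...,2]>.05); vs,us=np.where(th); print('bright',us.mean(),vs.mean(),len(us))
tip=m&(P[...,2]>.052);vs,us=np.where(tip); print('tip px',us.mean(),vs.mean(),len(us), np.median(P[tip],0).round(4))
print(g[168:192:2,248:272:2])
q=(P.reshape(-1,4)[:,:3]-t)@R; q=q.reshape(384,512,3)
# collar top rim in tool frame
for lo,hi in((-.036,-.026),):
    k=(q[...,2]>lo)&(q[...,2]<hi)&(h[...,1]<60)&(np.hypot(q[...,0],q[...,1])<.03)
    print('rim z med',np.median(q[k][:,2]).round(4),k.sum())
    c,_=cv2.findContours(k.astype(np.uint8),cv2.RETR_EXTERNAL,cv2.CHAIN_APPROX_NONE);c=max(c,key=cv2.contourArea);e=cv2.fitEllipse(c);print('ell',np.round(e[0],1),np.round(e[1],1))
    zt=t[2]+.031; o=ray('wrist',*e[0],zt,s);print('collar top ctr tool',((o-t)@R*1000).round(1),'world',o.round(4))
for u,v in((us.mean(),vs.mean()),):
    o=ray('wrist',u,v,.057,s);print('tip world',o.round(4),'tool',((o-t)@R*1000).round(1))
E
```

```text
pin mask 249 271 164 189 ztop 0.058
bright 259.4421052631579 181.8736842105263 95
tip px 260.020325203252 179.6382113821138 246 [0.628  0.0662 0.056  1.    ]
[[170 116 116 109 104 105 103 102 102 103 106 120]
 [173 120 117 113 112 113 110 110 107 107 105 118]
 [173 122 122 123 121 120 117 115 115 113 108 106]
 [169 123 130 131 128 128 126 120 122 117 114 108]
 [174 131 135 141 137 128 130 108 126 121 117 112]
 [191 136 142 147 144 187 191 188 124 114 122 111]
 [190 135 147 151 181 191 190 191 192 114 121 112]
 [189 135 148 154 191 191 190 192 192 124 124 111]
 [189 156 142 151 180 191 189 192 181 125 115 147]
 [183 184 129 143 150 169 187 176 134 123 105 194]
 [179 182 184 153 129 138 134 128 113 146 186 186]
 [188 190 192 193 187 166 166 185 184 188 189 190]]
rim z med -0.031 7004
ell [254.1 274.7] [104.4 114.1]
collar top ctr tool [  3.3   0.3 -31. ] world [0.6252 0.0623 0.2095]
tip world [0.6287 0.0666 0.057 ] tool [  1.    5.3 121.5]
```

```bash
python3 - <<'E'
from h import *
s=manip.get_state(); z=np.load('w.npz');p,P=z['p'],z['P'];R=np.array(s['eef_rot']);t=np.array(s['ee_pos'])
o=ray('wrist',260,181.5,.057,s);print('tip world',o.round(4),'tool',((o-t)@R*1000).round(1))
q=((P.reshape(-1,4)[:,:3]-t)@R).reshape(384,512,3)
c=p[190:340,180:330]; cv2.imwrite('pics/rim.png',cv2.resize(c,(600,600),interpolation=cv2.INTER_CUBIC))
print(np.round(q[196:330:6,254,2]*1000,1)); print(np.round(q[196:330:6,254,0]*1000,1)); print(np.round(q[270,190:320:6,2]*1000,1)); print(np.round(q[270,190:320:6,1]*1000,1))
E
```

```text
tip world [0.6302 0.0662 0.057 ] tool [ -0.6   5.3 121.5]
[   7.1   -2.6   -9.8  -17.6 -143.1  -29.8  -31.4  -31.5  -31.7  178.7
  177.7    7.3    0.6   -5.8   -9.3  -14.3  -19.5  -23.4  -27.3  -30.9
  -31.   -31.8  176.8]
[  23.3   23.5   23.2   23.4   70.1   23.3   21.6   19.3   17.   -90.1
  -96.6  -11.4  -11.   -10.4  -11.4  -11.4  -11.   -11.2  -11.3  -11.5
  -14.2  -16.3 -186.2]
[-40.  -30.6 -31.5 -31.4 -31.2 -31.2 -14.4  -9.   -5.2  -2.5  -0.8  -1.7
  -3.1  -4.5  -8.1 -13.9 -29.9 -31.8 -30.9 -31.7 -29.6 -39.3]
[-22.2 -22.  -19.5 -17.3 -15.1 -12.8 -12.2 -10.   -7.5  -4.8  -2.    0.9
   3.7   6.4   9.   11.2  12.1  14.1  16.5  18.6  21.2  21.5]
```

View pics/rim.png

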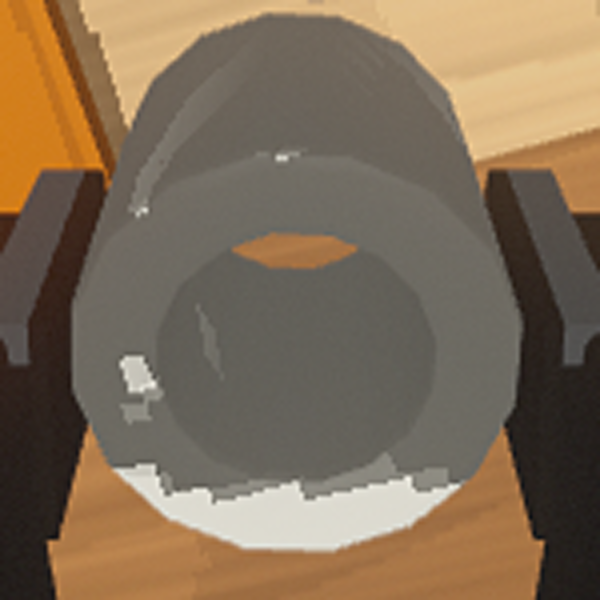

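Collar in the tool frame: centre at (1.4, -0.1) mm. Its walls read constant x over depth, so it is upright. The underside is about 13.5 mm below the TCP. The pin is at about (-0.6, 5.2), so I shift (-2, 5), descend to just above the tip and look.

>>> move_arm --steps '[{"translation": [-2, 5, 0], "rot": [0, 0, 0], "claw": -0.5}, {"translation": [0, 0, 30], "rot": [0, 0, 0], "claw": -0.5}, {"translation": [0, 0, 30], "rot": [0, 0, 0], "claw": -0.5}, {"translation": [0, 0, 20], "rot": [0, 0, 0], "claw": -0.5}, {"translation": [0, 0, 10], "rot": [0, 0, 0], "claw": -0.5}, {"translation": [0, 0, 0], "rot": [0, 0, 0], "claw": -0.5}, {"translation": [0, 0, 0], "rot": [0, 0, 0], "claw": -0.5}, {"translation": [0, 0, 0], "rot": [0, 0, 0], "claw": -0.5}]'

```text
time_s: 6.87
ee_pos: [0.6331, 0.0671, 0.0898]
eef_rot: [[-0.969, 0.247, 0.002], [0.247, 0.969, 0.0], [-0.002, 0.001, -1.0]]
ft_force: [-0.1, -0.2, -0.9]
opening: 0.0435
```

```bash
python3 w.py w5; python3 - <<'E'
from h import *
print(manip.get_state()['ft_force'])
a=[cv2.imread('pics/w5.png')[190:350,170:340]]+[eyes.capture('scene')[0][150:250,265:365],eyes.capture('side')[0][100:190,240:330]]
cv2.imwrite('pics/m5.png',np.hstack([cv2.resize(x,(266,266),interpolation=cv2.INTER_CUBIC) for x in a]))
E
```

```text
6.8667 [0.6331 0.0671 0.0898]
[ 0.43139098  0.13409622 -0.50283751]
```

View pics/m5.png

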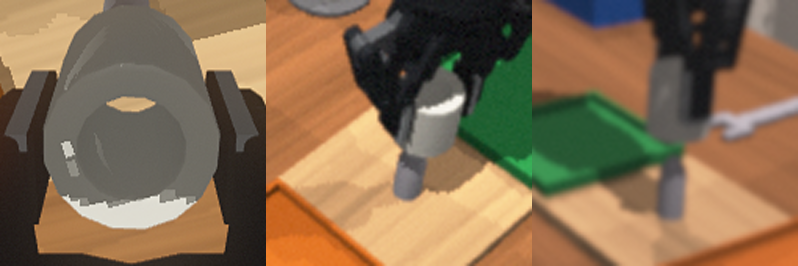

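The scene crop suggests the collar may sit off the pin axis by some mm. I'll measure the offset between collar and pin within each fixed camera.

```bash
cat > off.py <<'E'
from h import *
from scipy.optimize import least_squares
s=manip.get_state();print(s['time_s'],np.round(s['ee_pos'],4),np.round(s['ft_force'],1)); R=np.array(s['eef_rot'])
zb=s['ee_pos'][2]-.0135
for n in('scene','side'):
    p,d=eyes.capture(n); cv2.imwrite(f'pics/o_{n}.png',p); m,f,T=cam(n); vv,uu=np.mgrid[:384,:512]
    P=(np.stack([(uu-m['cx'])/f*d,-(vv-m['cy'])/f*d,-d,np.ones_like(d)],-1)@T.T)[...,:3]
    S=cv2.cvtColor(p,cv2.COLOR_BGR2HSV)[...,1]; c=T[:2,3]
    def fit(c0,r,z0,z1,rad):
        k=(np.hypot(P[...,0]-c0[0],P[...,1]-c0[1])<rad)&(P[...,2]>z0)&(P[...,2]<z1)&(S<80)&(p.max(-1)>70)
        q=P[k][:,:2]; 
        if len(q)<8: return None,len(q)
        o=least_squares(lambda a:np.hypot(*(q-a).T)-r,np.array(c0)+.0*(np.array(c0)-c),loss='soft_l1',f_scale=.002)
        return o.x,len(q)
    col,nc=fit((.631,.066),.022,zb+.003,zb+.018,.032); pin,np_=fit((.630,.065),.010,.02,min(.046,zb-.002),.018)
    print(n,'collar',col,nc,'pin',pin,np_)
    if col is not None and pin is not None:
        e=pin-col; print('  move world mm',(e*1000).round(1),'tool',(R.T@np.r_[e,0]*1000).round(1))
E
python3 off.py
```

```text
7.0167 [0.6329 0.0674 0.0897] [-0.2  0.5 -0.6]
scene collar [0.6320624  0.06646607] 112 pin [0.6301378  0.06511857] 94
  move world mm [-1.9 -1.3] tool [ 1.5 -1.8 -0. ]
side collar [0.63124503 0.06971697] 129 pin [0.62935928 0.06800798] 103
  move world mm [-1.9 -1.7] tool [ 1.4 -2.1 -0. ]
```

Both cameras agree: move tool (+1.5, -2) mm. I'll correct and lower onto the tip first.

>>> move_arm --steps '[{"translation": [1.5, -2, 0], "rot": [0, 0, 0], "claw": -0.5}, {"translation": [0, 0, 8], "rot": [0, 0, 0], "claw": -0.5}, {"translation": [0, 0, 6], "rot": [0, 0, 0], "claw": -0.5}, {"translation": [0, 0, 5], "rot": [0, 0, 0], "claw": -0.5}, {"translation": [0, 0, 4], "rot": [0, 0, 0], "claw": -0.5}, {"translation": [0, 0, 3], "rot": [0, 0, 0], "claw": -0.5}, {"translation": [0, 0, 0], "rot": [0, 0, 0], "claw": -0.5}, {"translation": [0, 0, 0], "rot": [0, 0, 0], "claw": -0.5}]'

```text
time_s: 7.78
ee_pos: [0.63, 0.0658, 0.0621]
eef_rot: [[-0.969, 0.246, -0.0], [0.246, 0.969, -0.0], [0.0, -0.0, -1.0]]
ft_force: [-0.7, 0.1, 0.0]
opening: 0.0435
```

```bash
python3 off.py
```

```text
7.7833 [0.63   0.0658 0.0621] [-0.7  0.1  0. ]
scene collar [0.62914132 0.06484304] 98 pin [0.6301668  0.06518887] 48
  move world mm [1.  0.3] tool [-0.9  0.6 -0. ]
side collar [0.62893911 0.06788138] 125 pin [0.62954215 0.06828279] 87
  move world mm [0.6 0.4] tool [-0.5  0.5 -0. ]
```

No contact 8 mm below the tip, and the offset is under 1 mm. Going on down.

>>> move_arm --steps '[{"translation": [-0.5, 0.5, 5], "rot": [0, 0, 0], "claw": -0.5}, {"translation": [0, 0, 7], "rot": [0, 0, 0], "claw": -0.5}, {"translation": [0, 0, 7], "rot": [0, 0, 0], "claw": -0.5}, {"translation": [0, 0, 6], "rot": [0, 0, 0], "claw": -0.5}, {"translation": [0, 0, 5], "rot": [0, 0, 0], "claw": -0.5}, {"translation": [0, 0, 3], "rot": [0, 0, 0], "claw": -0.5}, {"translation": [0, 0, 1], "rot": [0, 0, 0], "claw": -0.5}, {"translation": [0, 0, 0], "rot": [0, 0, 0], "claw": -0.5}, {"translation": [0, 0, 0], "rot": [0, 0, 0], "claw": -0.5}]'

```text
time_s: 8.63
ee_pos: [0.6308, 0.0661, 0.0284]
eef_rot: [[-0.969, 0.246, 0.0], [0.246, 0.969, -0.0], [-0.0, 0.0, -1.0]]
ft_force: [1.0, 0.7, 0.0]
opening: 0.0435
```

Underside is about 3 mm above the board, with no force. I'll lower in 1 mm rows until contact.

>>> move_arm --steps '[{"translation": [0, 0, 1], "rot": [0, 0, 0], "claw": -0.5}, {"translation": [0, 0, 1], "rot": [0, 0, 0], "claw": -0.5}, {"translation": [0, 0, 1], "rot": [0, 0, 0], "claw": -0.5}, {"translation": [0, 0, 0.5], "rot": [0, 0, 0], "claw": -0.5}, {"translation": [0, 0, 0], "rot": [0, 0, 0], "claw": -0.5}, {"translation": [0, 0, 0], "rot": [0, 0, 0], "claw": -0.5}]'

```text
time_s: 9.13
ee_pos: [0.6309, 0.0663, 0.0261]
eef_rot: [[-0.969, 0.246, 0.001], [0.246, 0.969, 0.001], [-0.0, 0.001, -1.0]]
ft_force: [-4.5, 0.7, 12.6]
opening: 0.0432
```

>>> move_arm --steps '[{"translation": [0, 0, 0], "rot": [0, 0, 0], "claw": 0.3}, {"translation": [0, 0, 0], "rot": [0, 0, 0], "claw": 0.3}, {"translation": [0, 0, 0], "rot": [0, 0, 0], "claw": 0.3}, {"translation": [0, 0, 0], "rot": [0, 0, 0], "claw": 0.3}, {"translation": [0, 0, 0], "rot": [0, 0, 0], "claw": 0.3}]'

```text
time_s: 9.55
ee_pos: [0.6307, 0.0662, 0.0247]
eef_rot: [[-0.969, 0.246, -0.0], [0.246, 0.969, -0.0], [0.0, -0.0, -1.0]]
ft_force: [0.6, 0.9, -0.4]
opening: 0.0554
```

```bash
python3 w.py w6; python3 - <<'E'
from h import *
s=manip.get_state();z=np.load('w.npz');P=z['P'];print(np.round(s['ft_force'],1),s['opening'])
h=cv2.cvtColor(z['p'],cv2.COLOR_BGR2HSV);d=np.hypot(P[...,0]-.631,P[...,1]-.0655);k=(d<.021)&(d>.014)&(P[...,2]>.03)&(h[...,1]<70);print('rim z',np.percentile(P[k][:,2],[25,50,75]).round(4),k.sum())
a=[z['p'],eyes.capture('scene')[0][130:250,255:375]]
cv2.imwrite('pics/m6.png',np.hstack([cv2.resize(a[0],(480,360)),cv2.resize(a[1],(320,360),interpolation=cv2.INTER_CUBIC)]))
E
```

```text
9.55 [0.6307 0.0662 0.0247]
[-0.4 -0.2  1.3] 0.055673895903633676
rim z [0.0578 0.0582 0.0586] 4553
```

View pics/m6.png

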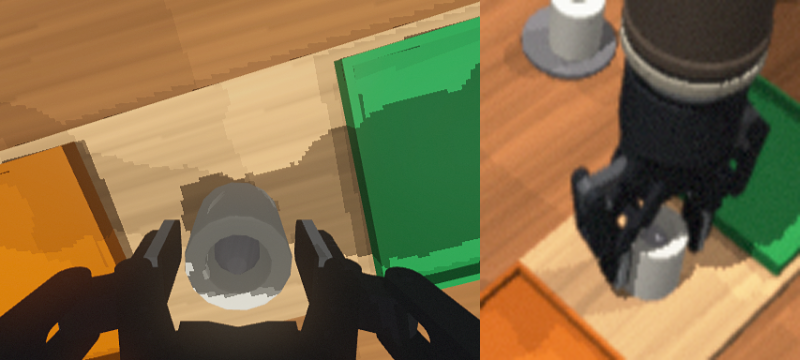

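Home is confirmed: the rim is at z of about 0.058 m (expected 0.057), and the collar stands free on the board around the pin. So it goes to the green tray. I'll regrip and lift straight up.

>>> move_arm --steps '[{"translation": [0, 0, 0], "rot": [0, 0, 0], "claw": -0.5}, {"translation": [0, 0, 0], "rot": [0, 0, 0], "claw": -0.5}, {"translation": [0, 0, 0], "rot": [0, 0, 0], "claw": -0.5}, {"translation": [0, 0, 0], "rot": [0, 0, 0], "claw": -0.5}, {"translation": [0, 0, 0], "rot": [0, 0, 0], "claw": -0.5}]' --force 40

```text
time_s: 10.07
ee_pos: [0.6309, 0.0661, 0.025]
eef_rot: [[-0.969, 0.246, 0.0], [0.246, 0.969, 0.0], [-0.0, 0.0, -1.0]]
ft_force: [-1.3, -0.1, 3.7]
opening: 0.0436
```

>>> move_arm --steps '[{"translation": [0, 0, -8], "rot": [0, 0, 0], "claw": -0.5}, {"translation": [0, 0, -15], "rot": [0, 0, 0], "claw": -0.5}, {"translation": [0, 0, -20], "rot": [0, 0, 0], "claw": -0.5}, {"translation": [0, 0, -20], "rot": [0, 0, 0], "claw": -0.5}, {"translation": [0, 0, -15], "rot": [0, 0, 0], "claw": -0.5}, {"translation": [0, 0, 0], "rot": [0, 0, 0], "claw": -0.5}, {"translation": [0, 0, 0], "rot": [0, 0, 0], "claw": -0.5}]'

```text
time_s: 10.65
ee_pos: [0.6311, 0.0663, 0.1035]
eef_rot: [[-0.969, 0.246, 0.002], [0.246, 0.969, 0.0], [-0.001, 0.001, -1.0]]
ft_force: [-0.0, 0.1, -0.1]
opening: 0.0436
```

>>> move_arm --steps '[{"translation": [6, 20, 0], "rot": [0, 0, 0], "claw": -0.5}, {"translation": [9, 30, 0], "rot": [0, 0, 0], "claw": -0.5}, {"translation": [9, 30, 0], "rot": [0, 0, 0], "claw": -0.5}, {"translation": [8, 28, 0], "rot": [0, 0, 0], "claw": -0.5}, {"translation": [5, 16, 0], "rot": [0, 0, 0], "claw": -0.5}, {"translation": [0, 0, 20], "rot": [0, 0, 0], "claw": -0.5}, {"translation": [0, 0, 20], "rot": [0, 0, 0], "claw": -0.5}, {"translation": [0, 0, 15], "rot": [0, 0, 0], "claw": -0.5}, {"translation": [0, 0, 10], "rot": [0, 0, 0], "claw": -0.5}, {"translation": [0, 0, 0], "rot": [0, 0, 0], "claw": -0.5}]'

```text
time_s: 11.48
ee_pos: [0.6233, 0.1951, 0.0347]
eef_rot: [[-0.969, 0.246, -0.005], [0.246, 0.969, -0.002], [0.004, -0.003, -1.0]]
ft_force: [-0.4, 0.4, -0.4]
opening: 0.0434
```

>>> move_arm --steps '[{"translation": [0, 0, 2], "rot": [0, 0, 0], "claw": -0.5}, {"translation": [0, 0, 2], "rot": [0, 0, 0], "claw": -0.5}, {"translation": [0, 0, 0], "rot": [0, 0, 0], "claw": -0.5}, {"translation": [0, 0, 0], "rot": [0, 0, 0], "claw": -0.5}]'

```text
time_s: 11.82
ee_pos: [0.6258, 0.1955, 0.0345]
eef_rot: [[-0.969, 0.246, 0.001], [0.246, 0.969, 0.0], [-0.001, 0.001, -1.0]]
ft_force: [-0.4, 0.5, -0.3]
opening: 0.0429
```

>>> move_arm --steps '[{"translation": [0, 0, 2], "rot": [0, 0, 0], "claw": -0.5}, {"translation": [0, 0, 1.5], "rot": [0, 0, 0], "claw": -0.5}, {"translation": [0, 0, 1], "rot": [0, 0, 0], "claw": -0.5}, {"translation": [0, 0, 1], "rot": [0, 0, 0], "claw": -0.5}, {"translation": [0, 0, 0], "rot": [0, 0, 0], "claw": -0.5}, {"translation": [0, 0, 0], "rot": [0, 0, 0], "claw": -0.5}]'

```text
time_s: 12.32
ee_pos: [0.6255, 0.1956, 0.029]
eef_rot: [[-0.969, 0.246, 0.0], [0.246, 0.969, 0.001], [-0.0, 0.001, -1.0]]
ft_force: [-2.7, -0.4, 6.9]
opening: 0.0434
```

Contact with the tray floor at 6.9 N, at the expected height. Release and retreat up.

>>> move_arm --steps '[{"translation": [0, 0, 0], "rot": [0, 0, 0], "claw": 0.3}, {"translation": [0, 0, 0], "rot": [0, 0, 0], "claw": 0.3}, {"translation": [0, 0, 0], "rot": [0, 0, 0], "claw": 0.3}, {"translation": [0, 0, 0], "rot": [0, 0, 0], "claw": 0.3}, {"translation": [0, 0, 0], "rot": [0, 0, 0], "claw": 0.3}]'

```text
time_s: 12.73
ee_pos: [0.6254, 0.1955, 0.0282]
eef_rot: [[-0.969, 0.246, -0.0], [0.246, 0.969, -0.0], [0.0, -0.0, -1.0]]
ft_force: [-0.1, -0.1, -0.4]
opening: 0.0551
```

>>> move_arm --steps '[{"translation": [0, 0, -8], "rot": [0, 0, 0], "claw": 0.3}, {"translation": [0, 0, -15], "rot": [0, 0, 0], "claw": 0.3}, {"translation": [0, 0, -25], "rot": [0, 0, 0], "claw": 0.3}, {"translation": [0, 0, -35], "rot": [0, 0, 0], "claw": 0.3}, {"translation": [0, 0, -35], "rot": [0, 0, 0], "claw": 0.3}, {"translation": [0, 0, -20], "rot": [0, 0, 0], "claw": 0.3}, {"translation": [0, 0, 0], "rot": [0, 0, 0], "claw": 0.3}, {"translation": [0, 0, 0], "rot": [0, 0, 0], "claw": 0.3}]'

```text
time_s: 13.4
ee_pos: [0.6261, 0.1956, 0.1681]
eef_rot: [[-0.969, 0.246, 0.003], [0.246, 0.969, 0.001], [-0.002, 0.002, -1.0]]
ft_force: [-0.1, 0.5, -0.5]
opening: 0.0558
```

```bash
python3 w.py w7; python3 - <<'E'
from h import *
s=manip.get_state();z=np.load('w.npz');P=z['P'];print(np.round(s['ft_force'],1))
h=cv2.cvtColor(z['p'],cv2.COLOR_BGR2HSV);k=(np.hypot(P[...,0]-.626,P[...,1]-.195)<.03)&(P[...,2]>.055)&(P[...,2]<.07)&(h[...,1]<70);print('rim',np.median(P[k],0).round(4),np.percentile(P[k][:,2],[5,95]).round(4))
cv2.imwrite('pics/m7.png',np.hstack([cv2.resize(z['p'],(400,300)),cv2.resize(eyes.capture('scene')[0],(400,300))]))
E
```

```text
13.4 [0.6261 0.1956 0.1681]
[ 0.1 -0.5  0.5]
rim [0.6231 0.1961 0.0619 1.    ] [0.0583 0.0631]
```

View pics/m7.png

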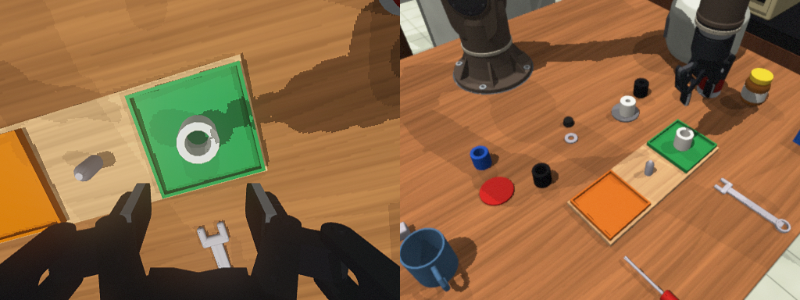

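The collar stands upright in the green tray (wrist (197,140), scene (684,140)). The other white collar is still on the grey coaster, and the gripper is clear.

```bash
python3 -c "
from workcell import hand_in; print(hand_in())"
```

```text
the job is handed in; nothing more can be done
None
```

I tried the white collar from the red coaster on the gauge pin. It went fully home on the board, so I lifted it off and stood it in the green tray and handed the job in.

- **Fit on the pin:** the collar passed the tip with no contact force and met the board at about 12.6 N. Released there, its rim read z ≈ 0.058 m (0.057 expected), and its bore/outer ratio of about 0.595 matches the wide collar.
- **In the tray:** it touched the floor at about 7 N, at the expected height. After release it stood upright near the tray's centre, with its rim at about 0.062 m (0.061 expected).
- **At hand-in:** the other collar was still on the grey coaster, the gripper was about 0.1 m clear above, and the clock stood near 13.5 s.
- **Checks that disagreed:** the pin's position differed by up to 3 mm between cameras. My first alignment above it was about 2.5 mm off, which I corrected from both fixed cameras before lowering.

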